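Find the lacquer tin whose lid rocks and press it home

TASK

The lacquer tins have been closed for the day, but one of the four lids was not pushed home and rocks under the finger. Press near the edge of one lid after another until you find the one that rocks, then push that lid straight down at its middle until it lies flat and fully home on its tin. Only press: do not pick up or shift any lid, and leave the other things on the bench where they are.

Things in the scene. Friction and masses are not known exactly. Their poses are not given: they have to be found in the camera images.
- lid_a: one of four identical steel press-in lids, each on its own tin: a flat disc 68 mm across, 3 mm thick, with a plug 53 mm across and 9 mm deep underneath. Origin: on the disc's axis at its underside (the top that is pressed is 3 mm higher); z points up. All four origins start 112 mm above the bench. Three lids are tight and do not give; one, a different one each time, is loose and rocks
- lid_b: a lid just like lid_a. The tins: 82 mm across, 100 mm tall, firm in round ply holders 102 mm across on the bench, with a flat ring-shaped rim around a mouth 58 mm wide. The loose lid stands level, 4 mm proud of its rim, held up by its plug's tight fit in the mouth
- lid_c: a lid just like lid_a. A light press (under 2 N) near the edge of the loose lid tips that edge down some 4 mm to the rim, by about 0.17 rad; the far edge rises; let go, it falls back level. A tight lid does not move. A hard press at the edge can push the loose lid part of the way home
- lid_d: a lid just like lid_a. The loose lid goes down under a push of about 14 N straight down at its middle and stays where it is left; 4 mm down it lies flat on its rim, stops dead and no longer rocks
- tape: bystander: roll of masking tape lying flat, 90 mm across, 25 mm high; origin under its centre
- sanding_block: bystander: cork sanding block 100 x 60 x 24 mm, long side along its x; origin under its centre
- cup: bystander: empty white mixing cup, 72 mm across the rim, 85 mm high; origin under its centre
- brush: bystander: flat brush lying on the bench along its x; origin on its underside near the middle
- opener: bystander: bent steel tin opener about 135 mm long, 8 mm thick, lying along its x; origin under its middle
There are look-alikes about, which are no part of the job. What is shaped like the lid_c but brown or yellow is not meant.

How it is judged:
By the outcome, as a careful person would: the job done as asked, in the order asked, and still so for the second after the job is handed in, with the robot touching nothing.
It also fails if it takes over 48 s, if anything falls off the work surface, if the arm or the gripper's body presses on something with over 40 N, if the wrist force passes 120 N, or if a joint passes its speed limit or range.

ROBOT

A 6-joint arm with a two-finger parallel gripper is mounted at the origin on the work surface. World frame = base frame: x ahead of the robot, y to its left, z up, the work surface at z = 0. Lengths are in m, angles in rad, forces in N, time in s.
With the tool pointing down it reaches from about 0.3 to 0.75 m from the base axis. Payload 8.5 kg.
Tool frame: the origin (TCP) lies between the finger pads; the fingertips stand manip.nose_length ahead of it and the grasp point (between the pads) lies 5 mm behind it (manip.nose_length is the distance from the TCP to the fingertips, in m); z points along the fingers, x is the direction in which the jaws open and shut, and the axes are right-handed (so a half turn about z gives the same grasp; the last joint's range is limited). The gripper opens to 88 mm and grips with 3 to 60 N. Pads are 18 mm wide; open, the fingers measure 123 mm over their backs; the gripper's body (75 mm by 187 mm) begins 45 mm behind the grasp point.
Start: joints at [1.067, 0.381, 1.297, -0, 1.464, -0.215], TCP at [0.157, 0.527, 0.253] pointing down, gripper open.
Joint ranges: [-3.11, 3.11], [-0.89, 2.33], [0.22, 2.48], [-1.42, 4.56], [0.17, 2.85], [-2.88, 2.88]. Speed limits (rad/s): [2.39, 2.39, 3.14, 3.14, 3.14, 3.14].

INTERFACE

Orientations are given as a unit quaternion [x, y, z, w].
In Python, from rig import manip, viewer, order, spotter gives the robot as it stands. The module is installed in compiled form; this text tells all that it offers.
- The arm moves only by the tool drive_tool, never from a script. Its argument "rows" is a list of rows, each a list of 4 numbers: the shift along the tool's x, y, z in cm, then the turn about the tool's z in rad. A call has 1 to 20 rows; each row is the pose to reach, as a shift and turn from the pose commanded when the call began, along the tool's axes at that moment; what a row does not reach only later rows make up. A row lasts 1/8 s, in which the tool goes at most 62.5 mm and 10.7 degrees, less where a joint would pass 70% of its speed; a pose out of reach is approached as far as the arm can. A call with a gripper value outside its range is refused whole. "gripper" is the finger opening in cm, from 0 to 8.81, set as the call begins (left out, the last holds). The fingers move at their own pace and stop on an object; "newtons" is the grip in N (left out, the last holds). Time passes only in rows, so rows that repeat a pose let the fingers close. It gives the time, the measured TCP pose, the force and the opening at its end, in the units of the state.
- manip.state(): the state, without advancing time (a new reading comes with each control period).
- viewer.capture(name): name is "scene" or "top" or "wrist"; returns a dict with "image" (420x560x3 uint8, red, green, blue), "range_z" (420x560 float32, m along the optical axis (not along the pixel's ray), 0 where there is no reading), "K" (3x3 intrinsics, pixels), "R" (3x3) and "t" (3): a world point X has camera coordinates R X + t. Camera axes: x right, y down, z forward; pixel columns grow to the right and rows downward; lengths in m; the calibration is good to about 2 mm. The wrist camera is an equidistant fisheye: a pixel r from the principal point sees the ray r / f radians off the axis. A picture is of the moment at which its call begins.
- order.finish_job(): hands the job in, once; it reports no verdict.
Trained networks look in a picture, given as the dict that the camera call returned (one of the last four; its "shot" number tells which), for a name from the list of things; names that differ only in an ending like _2 or _b are one class to them, and where a whole thing is asked for, a point or a joint stands for the part that bears it (a point fixed in the world has none). Each returns a list of dicts, best first, with "p" (0 to 1); they miss things now and then, are a little off and sometimes report something else, mostly with a low value. They report only what shows in the picture. A call takes as long as a camera call. They do not tell look-alikes from the thing itself.
- spotter.search_frame(query, picture): "rect" ([left, top, right, bottom] in pixels, round what is visible of it).
- spotter.mark_of(query, picture): "uv" ([column, row] in pixels: a listed point, or the origin of a listed thing).
The state is a dict: "time": time; "qpos": joint angles; "qd": joint speeds; "effort": joint torques, N m; "tool_pos": TCP position; "orientation": TCP orientation; "ft_force": force on the tool from outside, world axes, zero at the start; "torque": the same for the moment, N m; "finger_gap": opening from 0.0 (shut) to 1.0 (fully open).
Only numpy, scipy, OpenCV 4.12 (cv2) and the standard library are available. Lean on these libraries where they do the work, as an engineer would, in place of code of your own. Each camera call takes 0.05 s, during which the arm holds its last target. There are 200 camera calls.

## Working session

There is one attempt and no reset: what is moved stays moved. The work goes in short steps, Python scripts to look and compute and a tool call to move; the robot and the scene stay as the last step left them, time stands still between calls to the robot, and variables do not carry over. Pictures are saved under pics/ and viewed, about 8 in all and at most 12, crops included, and the job is handed in when it is done.

Besides the shell and the picture viewer there is one more tool, called by a JSON object that holds its "fn" and its "kwargs", one argument or row to a line. drive_tool: Moves the arm, as the interface text tells. Its arguments: {"type":"object","properties":{"rows":{"type":"array"},"gripper":{"type":"number"},"newtons":{"type":"number"}},"required":["rows"]}

```bash
mkdir -p pics; python3 - <<'E'
from rig import manip, viewer, order, spotter
import cv2,numpy as np
s=manip.state();print({k:np.round(v,3) for k,v in s.items()},manip.nose_length)
for n in("top","scene"):
    c=viewer.capture(n);cv2.imwrite(f"pics/{n}.png",c["image"][:,:,::-1])
    K,R,t=c["K"],c["R"],c["t"]
    for q in("lid_a",):
        for d in spotter.search_frame(q,c):
            l,tp,r,b=d["rect"];u,v=(l+r)/2,(tp+b)/2
            ray=R.T@np.linalg.solve(K,[u,v,1]);o=-R.T@t
            X=o+ray*(0.115-o[2])/ray[2]
            print(n,round(d["p"],2),np.round(d["rect"]),np.round(X,3))
    for d in spotter.mark_of("lid_a",c):
            u,v=d["uv"]
            ray=R.T@np.linalg.solve(K,[u,v,1]);o=-R.T@t
            X=o+ray*(0.112-o[2])/ray[2]
            print(n,"mark",round(d["p"],2),np.round(d["uv"]),np.round(X,3))
E
```

```text
{'time': np.float64(0.0), 'qpos': array([ 1.067,  0.381,  1.298, -0.   ,  1.464, -0.215]), 'qd': array([ 0.001, -0.002,  0.   ,  0.   ,  0.   ,  0.001]), 'effort': array([-2.0000e-03, -4.3793e+01, -2.2456e+01,  7.1000e-02,  3.5000e-02,
       -0.0000e+00]), 'tool_pos': array([0.157, 0.527, 0.252]), 'orientation': array([ 0.802,  0.598, -0.001,  0.   ]), 'ft_force': array([ 0.424,  0.552, -0.305]), 'torque': array([-0.045,  0.039,  0.004]), 'finger_gap': np.float64(1.003)} 0.014
top 0.98 [310. 292. 342. 330.] [ 0.378 -0.08   0.115]
top 0.93 [333. 216. 370. 256.] [ 0.513 -0.123  0.115]
top 0.79 [219. 178. 255. 216.] [0.58  0.088 0.115]
top 0.77 [131. 245. 172. 281.] [0.454 0.239 0.115]
top 0.68 [412. 147. 444. 181.] [ 0.65  -0.262  0.115]
top 0.57 [410. 204. 450. 240.] [ 0.542 -0.265  0.115]
top mark 0.95 [433. 162.] [ 0.654 -0.272  0.112]
top mark 0.81 [153. 262.] [0.456 0.239 0.112]
top mark 0.75 [327. 306.] [ 0.386 -0.082  0.112]
top mark 0.7 [427. 224.] [ 0.539 -0.261  0.112]
top mark 0.62 [233. 197.] [0.58  0.095 0.112]
top mark 0.62 [346. 231.] [ 0.522 -0.115  0.112]
scene 0.96 [300. 166. 337. 194.] [0.577 0.088 0.115]
scene 0.85 [178. 194. 209. 218.] [ 0.441 -0.125  0.115]
scene 0.8 [193. 357. 232. 399.] [ 0.701 -0.308  0.115]
scene 0.79 [305. 108. 330. 128.] [0.455 0.235 0.115]
scene 0.73 [202. 216. 239. 243.] [ 0.519 -0.127  0.115]
scene 0.61 [146. 272. 190. 310.] [ 0.546 -0.267  0.115]
scene mark 0.96 [320. 184.] [0.583 0.086 0.112]
scene mark 0.91 [169. 291.] [ 0.546 -0.265  0.112]
scene mark 0.88 [213. 379.] [ 0.701 -0.308  0.112]
scene mark 0.76 [193. 207.] [ 0.441 -0.126  0.112]
scene mark 0.67 [221. 229.] [ 0.517 -0.123  0.112]
```

```bash
python3 - <<'E'
import cv2,numpy as np
a=cv2.imread("pics/top.png")
cv2.imwrite("pics/top2.png",cv2.resize(a[120:350,100:470],(796,495),interpolation=cv2.INTER_CUBIC))
E
```

```text
(no output)
```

View pics/top2.png

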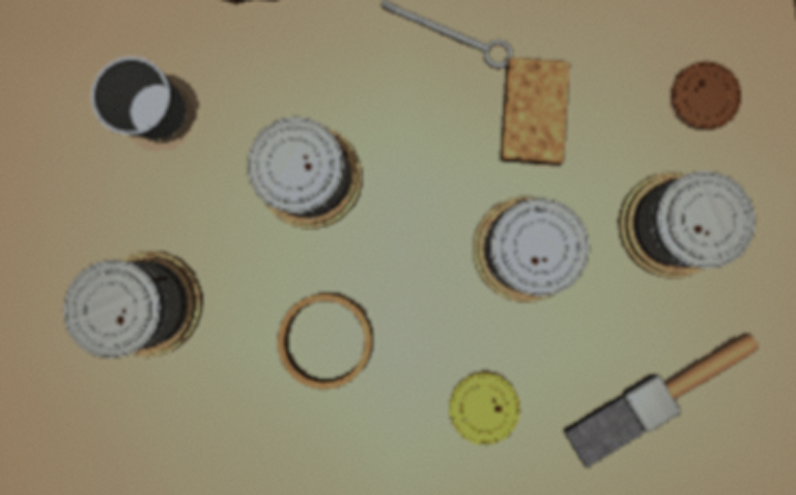

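View pics/scene.png

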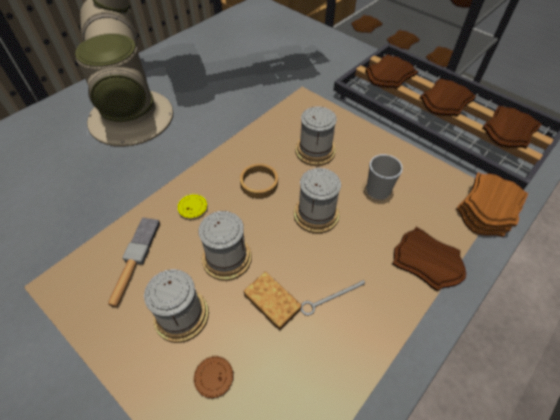

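The scene shows four steel lids on tins. In the top crop they are at about (112,308), (296,167), (538,247) and (705,220). The brown disc (705,95) and the yellow disc (485,407) lie on the bench and are look-alikes. Next I refine the lid centres by depth.

```bash
cat > h.py <<'E'
import numpy as np,cv2
from rig import manip,viewer,order,spotter
G=np.array([[.454,.237],[.58,.088],[.515,-.125],[.544,-.266]])
def cloud(c):
    v,u=np.mgrid[:420,:560];z=c["range_z"]
    P=np.linalg.inv(c["K"])@np.stack([u*z,v*z,z]).reshape(3,-1)
    return (c["R"].T@(P-c["t"][:,None])).T.reshape(420,560,3)
def togo(x,y,z):
    s=manip.state();from scipy.spatial.transform import Rotation as R
    d=R.from_quat(s["orientation"]).inv().apply(np.array([x,y,z])-s["tool_pos"])*100
    return np.round(d,2)
E
python3 - <<'E'
from h import *
for n in("top","scene"):
    c=viewer.capture(n);X=cloud(c)
    for g in G:
        m=(np.linalg.norm(X[...,:2]-g,axis=-1)<.05)&(abs(X[...,2]-.115)<.008)
        p=X[m];z=np.median(p[:,2])
        (cx,cy),r=cv2.minEnclosingCircle((p[:,:2]*1000).astype(np.float32))
        print(n,m.sum(),np.round(p[:,:2].mean(0),4),round(cx/1000,4),round(cy/1000,4),round(r,1),z)
E
```

```text
top 1598 [0.4529 0.2392] 0.4527 0.2402 41.9 0.11390195406660135
top 1559 [0.5803 0.0876] 0.5809 0.0883 41.8 0.11371569612731144
top 1621 [ 0.5157 -0.123 ] 0.5159 -0.1234 41.6 0.11386830114149642
top 1426 [ 0.543  -0.2632] 0.5432 -0.2643 41.5 0.11398285174714021
scene 689 [0.4553 0.2367] 0.4521 0.2397 42.9 0.11432934401990318
scene 1026 [0.5826 0.0853] 0.5805 0.0878 42.1 0.11421513733550254
scene 1334 [ 0.5178 -0.1251] 0.5156 -0.1233 41.9 0.11432647526800323
scene 1681 [ 0.5458 -0.2661] 0.543 -0.2646 41.5 0.11430083116961734
```

```bash
python3 -c "
from h import *
print(togo(.424,.248,.145))
for a,b in zip([(.453,.239),(.5805,.088),(.5157,-.123),(.543,-.264)],[(.5805,.088),(.5157,-.123),(.543,-.264),(0,0)]):
  d=np.subtract(b,a);y=np.array([.959,-.286]);x=np.array([.286,.959]);print(np.round([d@x*100,d@y*100],2))
s=manip.state();print(s['orientation'])"
```

```text
[-19.15  33.58  10.77]
[-10.83  16.55]
[-22.09  -0.18]
[-12.74   6.65]
[  9.79 -59.62]
[ 8.01493904e-01  5.98002938e-01 -7.73202734e-05  4.65577967e-05]
```

{"fn": "drive_tool", "kwargs": {
  "rows": [
    [-6, 10, 2, 0],
    [-12, 20, 4, 0],
    [-17, 30, 6, 0],
    [-19.15, 33.6, 7, 0],
    [-19.15, 33.6, 9, 0],
    [-19.15, 33.6, 10.8, 0],
    [-19.15, 33.6, 10.8, 0],
    [-19.15, 33.6, 10.8, 0]
  ],
  "gripper": 0,
  "newtons": 10
}}

```text
time: 1.4
tool_pos: [0.4248, 0.2468, 0.1439]
orientation: [0.802, 0.597, -0.001, -0.0]
ft_force: [-0.2, 0.7, 0.8]
finger_gap: 0.115
```

```bash
python3 -c "
from h import *
print(togo(.424,.248,.129)); c=viewer.capture('wrist');cv2.imwrite('pics/w1.png',c['image'][:,:,::-1]);print(manip.state()['ft_force'])"
```

```text
[ 0.1  -0.11  1.49]
[-0.35864963 -0.41735435  0.81503143]
```

View pics/w1.png

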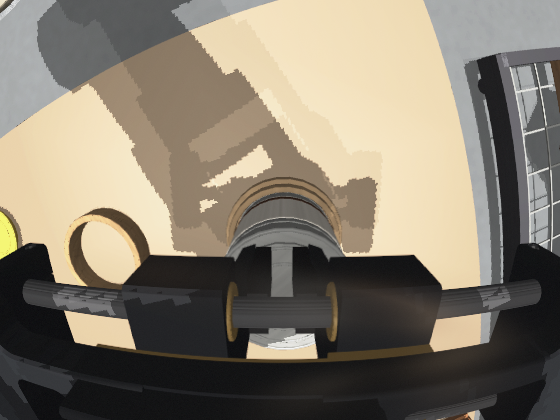

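The wrist view shows the nearly shut fingers (235–335, 290) over the lid's near edge, with the tin rim at (285,210). Now I press gently.

{"fn": "drive_tool", "kwargs": {
  "rows": [
    [0, 0, 0.8, 0],
    [0, 0, 1.2, 0],
    [0, 0, 1.4, 0],
    [0, 0, 1.4, 0]
  ]
}}

```text
time: 1.95
tool_pos: [0.424, 0.2482, 0.1308]
orientation: [0.801, 0.598, 0.0, 0.0]
ft_force: [-0.6, -0.1, -0.0]
finger_gap: 0.007
```

{"fn": "drive_tool", "kwargs": {
  "rows": [
    [0, 0, 0.05, 0],
    [0, 0, 0.1, 0],
    [0, 0, 0.1, 0]
  ]
}}

```text
time: 2.33
tool_pos: [0.4242, 0.2479, 0.1298]
orientation: [0.802, 0.598, 0.0, 0.0]
ft_force: [0.0, 0.1, 0.2]
finger_gap: 0.002
```

{"fn": "drive_tool", "kwargs": {
  "rows": [
    [0, 0, 0.05, 0],
    [0, 0, 0.1, 0],
    [0, 0, 0.1, 0]
  ]
}}

```text
time: 2.7
tool_pos: [0.4243, 0.2479, 0.1294]
orientation: [0.801, 0.598, 0.0, 0.0]
ft_force: [-2.2, -0.2, 6.1]
finger_gap: 0.0
```

{"fn": "drive_tool", "kwargs": {
  "rows": [
    [0, 0, 0.05, 0],
    [0, 0, 0.05, 0]
  ]
}}

```text
time: 2.95
tool_pos: [0.4242, 0.2479, 0.1293]
orientation: [0.801, 0.598, 0.0, 0.0]
ft_force: [-3.8, -1.8, 11.7]
finger_gap: 0.006
```

L1 is tight (stops dead at z 0.1293). Next is L2.

{"fn": "drive_tool", "kwargs": {
  "rows": [
    [0, 0, -2, 0],
    [0, 0, -3, 0],
    [-3.5, 5.5, -3, 0],
    [-7, 11, -3, 0],
    [-10.85, 16.55, -2.5, 0],
    [-10.85, 16.55, -1.2, 0],
    [-10.85, 16.55, -0.5, 0],
    [-10.85, 16.55, -0.4, 0],
    [-10.85, 16.55, -0.4, 0]
  ]
}}

```text
time: 4.08
tool_pos: [0.5514, 0.098, 0.1326]
orientation: [0.801, 0.599, 0.0, 0.0]
ft_force: [-0.0, 0.5, 0.5]
finger_gap: 0.005
```

{"fn": "drive_tool", "kwargs": {
  "rows": [
    [0, 0, 0.1, 0],
    [0, 0, 0.2, 0],
    [0, 0, 0.25, 0],
    [0, 0, 0.25, 0]
  ]
}}

```text
time: 4.58
tool_pos: [0.5519, 0.0968, 0.1298]
orientation: [0.802, 0.598, -0.0, -0.0]
ft_force: [-0.5, 0.5, -0.4]
finger_gap: 0.006
```

{"fn": "drive_tool", "kwargs": {
  "rows": [
    [0, 0, 0.05, 0],
    [0, 0, 0.1, 0],
    [0, 0, 0.1, 0]
  ]
}}

```text
time: 4.95
tool_pos: [0.552, 0.0968, 0.1294]
orientation: [0.801, 0.598, 0.0, 0.0]
ft_force: [-2.0, 0.8, 6.3]
finger_gap: 0.005
```

L2 is tight too (6 N, no give). Next is L3.

{"fn": "drive_tool", "kwargs": {
  "rows": [
    [0, 0, -2, 0],
    [0, 0, -3, 0],
    [-5, 0, -3, 0],
    [-11, 0, -3, 0],
    [-17, -0.1, -3, 0],
    [-22.1, -0.2, -2.5, 0],
    [-22.1, -0.2, -1.2, 0],
    [-22.1, -0.2, -0.5, 0],
    [-22.1, -0.2, -0.4, 0],
    [-22.1, -0.2, -0.4, 0]
  ]
}}

```text
time: 6.2
tool_pos: [0.4874, -0.1136, 0.1329]
orientation: [0.801, 0.599, 0.0, 0.0]
ft_force: [-0.1, -0.5, -0.1]
finger_gap: 0.002
```

{"fn": "drive_tool", "kwargs": {
  "rows": [
    [0, 0, 0.1, 0],
    [0, 0, 0.2, 0],
    [0, 0, 0.3, 0],
    [0, 0, 0.3, 0]
  ]
}}

```text
time: 6.7
tool_pos: [0.4871, -0.1145, 0.1297]
orientation: [0.802, 0.598, -0.0, -0.0]
ft_force: [0.4, 0.8, 0.6]
finger_gap: 0.006
```

{"fn": "drive_tool", "kwargs": {
  "rows": [
    [0, 0, 0.05, 0],
    [0, 0, 0.1, 0],
    [0, 0, 0.1, 0]
  ]
}}

```text
time: 7.08
tool_pos: [0.4871, -0.1145, 0.1294]
orientation: [0.801, 0.598, 0.0, 0.0]
ft_force: [-2.4, 0.8, 7.1]
finger_gap: 0.007
```

L3 is tight. Next is L4.

{"fn": "drive_tool", "kwargs": {
  "rows": [
    [0, 0, -2, 0],
    [0, 0, -3, 0],
    [-4, 2, -3, 0],
    [-8.5, 4.5, -3, 0],
    [-12.75, 6.65, -2.5, 0],
    [-12.75, 6.65, -1.2, 0],
    [-12.75, 6.65, -0.5, 0],
    [-12.75, 6.65, -0.4, 0],
    [-12.75, 6.65, -0.4, 0]
  ]
}}

```text
time: 8.2
tool_pos: [0.5147, -0.2548, 0.1332]
orientation: [0.801, 0.598, 0.0, 0.0]
ft_force: [0.6, -0.0, 0.0]
finger_gap: 0.006
```

{"fn": "drive_tool", "kwargs": {
  "rows": [
    [0, 0, 0.1, 0],
    [0, 0, 0.2, 0],
    [0, 0, 0.3, 0],
    [0, 0, 0.3, 0]
  ]
}}

```text
time: 8.7
tool_pos: [0.5145, -0.2556, 0.1297]
orientation: [0.802, 0.598, -0.0, -0.0]
ft_force: [-0.5, -0.0, 0.6]
finger_gap: 0.007
```

{"fn": "drive_tool", "kwargs": {
  "rows": [
    [0, 0, 0.05, 0],
    [0, 0, 0.1, 0],
    [0, 0, 0.1, 0]
  ]
}}

```text
time: 9.07
tool_pos: [0.5145, -0.2556, 0.1287]
orientation: [0.802, 0.598, -0.0, -0.0]
ft_force: [0.4, -0.6, -0.1]
finger_gap: 0.007
```

{"fn": "drive_tool", "kwargs": {
  "rows": [
    [0, 0, 0.07, 0],
    [0, 0, 0.14, 0],
    [0, 0, 0.14, 0]
  ]
}}

```text
time: 9.45
tool_pos: [0.5144, -0.2556, 0.1275]
orientation: [0.801, 0.598, -0.0, -0.0]
ft_force: [-1.9, -0.2, 1.5]
finger_gap: 0.002
```

```bash
cat > t.py <<'E'
from h import *
c=viewer.capture('scene');X=cloud(c)
for cx,cy in [(.453,.239),(.5805,.088),(.5157,-.123),(.543,-.264)]:
    m=(np.hypot(X[...,0]-cx,X[...,1]-cy)<.032)&(abs(X[...,2]-.115)<.012)
    p=X[m];A=np.c_[p[:,:2]-[cx,cy],np.ones(len(p))];k=np.linalg.lstsq(A,p[:,2],rcond=None)[0]
    print(m.sum(),np.round(k,4))
cv2.imwrite('pics/s2.png',cv2.resize(c['image'][180:400,60:340,::-1],(784,616))[:600])
print(manip.state()['ft_force'])
E
python3 t.py
```

```text
404 [0.     0.0103 0.1151]
602 [0.0013 0.0048 0.1151]
681 [-0.0026  0.0057  0.115 ]
1078 [ 0.0342 -0.0171  0.1163]
[-1.37681266  0.75376623  2.9466231 ]
```

View pics/s2.png

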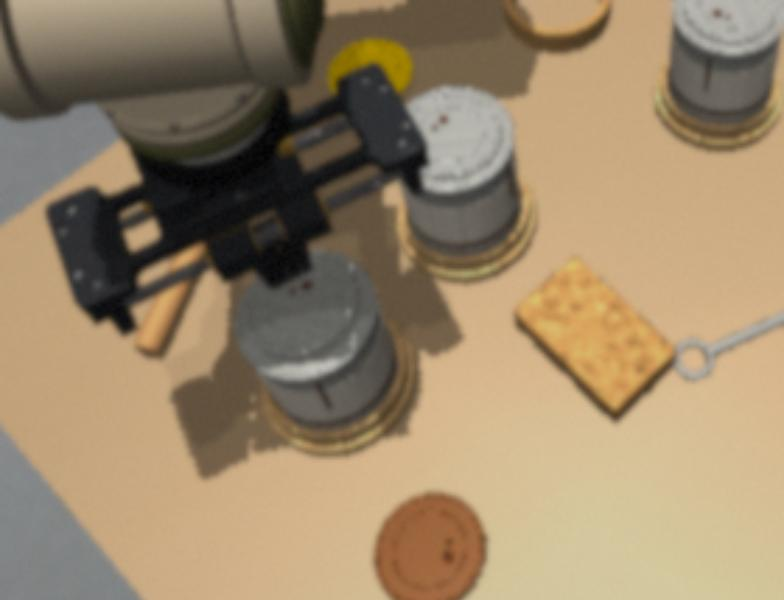

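The lid tips: its far edge at (310,360) is raised and there is a tilt in the depth fit. I tip it slightly further to be certain, watching the force.

{"fn": "drive_tool", "kwargs": {
  "rows": [
    [0, 0, 0.06, 0],
    [0, 0, 0.12, 0],
    [0, 0, 0.12, 0]
  ]
}}

```text
time: 9.88
tool_pos: [0.5145, -0.2557, 0.1271]
orientation: [0.801, 0.598, 0.0, 0.0]
ft_force: [-4.8, 2.4, 9.4]
finger_gap: 0.006
```

```bash
python3 t.py|tail -2
```

```text
1091 [ 0.0352 -0.0117  0.1162]
[-4.57145932  1.942691   10.14542604]
```

It stops after about 2.3 mm, so I release and check that the lid falls back level.

{"fn": "drive_tool", "kwargs": {
  "rows": [
    [0, 0, -0.5, 0],
    [0, 0, -2, 0],
    [0, 0, -4, 0],
    [0, -5, -4, 0],
    [0, -8, -4, 0],
    [0, -8, -4, 0]
  ]
}}

```text
time: 10.68
tool_pos: [0.437, -0.2326, 0.1672]
orientation: [0.802, 0.598, 0.0, 0.0]
ft_force: [-0.3, 0.1, 0.1]
finger_gap: 0.007
```

```bash
python3 t.py; python3 -c "
from h import *
print(togo(.543,-.264,.133))
c=viewer.capture('top');X=cloud(c)
for g in G:
  m=np.hypot(X[...,0]-g[0],X[...,1]-g[1])<.025;print(m.sum(),np.median(X[m][:,2]))"
```

```text
407 [-0.0004  0.0038  0.1151]
607 [0.0025 0.0041 0.115 ]
796 [-0.0011  0.0047  0.1149]
1117 [-0.0165  0.0019  0.1147]
[ 0.55053215 -0.167592    0.15854837]
[ 0.04 10.93  3.43]
585 0.11478799533515793
570 0.11453053670065924
597 0.11458044498568845
595 0.11452526238839554
```

{"fn": "drive_tool", "kwargs": {
  "rows": [
    [0, 4, 0, 0],
    [0, 9, 0, 0],
    [0, 10.9, 1, 0],
    [0, 10.9, 2.5, 0],
    [0, 10.9, 3.4, 0],
    [0, 10.9, 3.6, 0],
    [0, 10.9, 3.6, 0]
  ]
}}

```text
time: 11.65
tool_pos: [0.542, -0.2639, 0.1305]
orientation: [0.802, 0.598, 0.0, 0.0]
ft_force: [0.2, -0.0, 0.8]
finger_gap: 0.0
```

{"fn": "drive_tool", "kwargs": {
  "rows": [
    [0, 0, 0.08, 0],
    [0, 0, 0.16, 0],
    [0, 0, 0.24, 0],
    [0, 0, 0.32, 0],
    [0, 0, 0.32, 0]
  ]
}}

```text
time: 12.28
tool_pos: [0.5424, -0.264, 0.129]
orientation: [0.801, 0.598, 0.0, 0.001]
ft_force: [-3.5, 2.7, 13.9]
finger_gap: 0.009
```

{"fn": "drive_tool", "kwargs": {
  "rows": [
    [0, 0, 0.05, 0],
    [0, 0, 0.1, 0],
    [0, 0, 0.15, 0],
    [0, 0, 0.2, 0],
    [0, 0, 0.25, 0],
    [0, 0, 0.3, 0],
    [0, 0, 0.3, 0]
  ]
}}

```text
time: 13.15
tool_pos: [0.5424, -0.264, 0.1261]
orientation: [0.801, 0.598, 0.0, 0.001]
ft_force: [-4.0, 1.6, 13.8]
finger_gap: 0.005
```

{"fn": "drive_tool", "kwargs": {
  "rows": [
    [0, 0, 0.05, 0],
    [0, 0, 0.1, 0],
    [0, 0, 0.15, 0],
    [0, 0, 0.15, 0]
  ]
}}

```text
time: 13.65
tool_pos: [0.5424, -0.2641, 0.1254]
orientation: [0.801, 0.598, 0.0, 0.001]
ft_force: [-6.2, 3.5, 19.0]
finger_gap: 0.005
```

{"fn": "drive_tool", "kwargs": {
  "rows": [
    [0, 0, 0.05, 0],
    [0, 0, 0.1, 0],
    [0, 0, 0.1, 0]
  ]
}}

```text
time: 14.02
tool_pos: [0.5424, -0.264, 0.1254]
orientation: [0.801, 0.598, 0.0, 0.002]
ft_force: [-9.3, 5.1, 26.6]
finger_gap: 0.003
```

It stopped dead 4.0 mm down. I retreat and check.

{"fn": "drive_tool", "kwargs": {
  "rows": [
    [0, 0, -0.2, 0],
    [0, 0, -0.6, 0],
    [0, 0, -2, 0],
    [0, 0, -5, 0],
    [0, -5, -6, 0],
    [0, -11, -6, 0],
    [0, -11, -6, 0]
  ]
}}

```text
time: 14.9
tool_pos: [0.4337, -0.2308, 0.1819]
orientation: [0.802, 0.598, -0.0, -0.001]
ft_force: [-0.1, 0.2, -0.6]
finger_gap: 0.005
```

```bash
python3 t.py; python3 -c "
from h import *
c=viewer.capture('top');X=cloud(c)
for g in G:
  m=np.hypot(X[...,0]-g[0],X[...,1]-g[1])<.025;print(m.sum(),np.median(X[m][:,2]))"
```

```text
405 [-0.0024  0.0099  0.1152]
609 [-0.0017  0.0037  0.115 ]
796 [-1.000e-04  2.000e-03  1.149e-01]
1090 [ 0.0016 -0.0019  0.1108]
[ 0.39537999 -0.80411947  0.39640292]
588 0.11470739591599001
570 0.11459793678877143
591 0.1145617726494554
594 0.11049190541309253
```

View pics/s2.png

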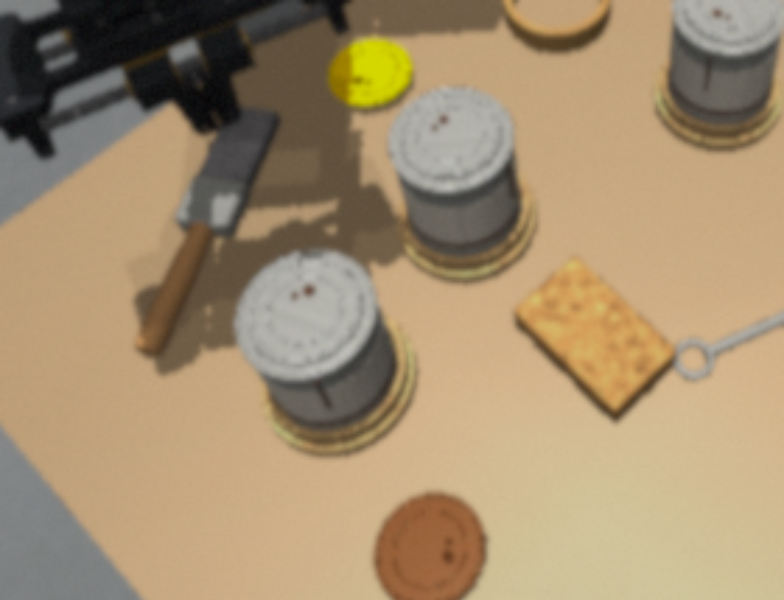

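The picture shows the fourth lid (308,315) flat on its tin, the others unmoved, and the gripper clear of everything. I hand the job in.

```bash
python3 -c "
from rig import order;print(order.finish_job())"
```

```text
the job is handed in; nothing more can be done
None
```

The loose lid was the fourth one, at about (0.543, −0.264). It is now pushed home, and I have handed the job in at about 15 s of the 48 s allowed.

- **Finding it:** I pressed lightly near the edge of each lid in turn. The first three stopped dead at 6–12 N. The fourth gave at under 2 N, tipped, and fell back level when I let go.
- **Pushing it home:** I pushed it straight down at its middle. It slid at about 14 N and stopped dead 4.0 mm down at 27 N.
- **Last checks:** Depth shows its top about 4 mm lower and flat within 0.003 rad. The other three lids have not moved, and nothing in the last view of that part of the bench looks shifted. The gripper is clear of everything.
- **What disagreed:** At full tip the edge press rose briefly to about 10 N. The tilt fitted from depth there was only about 0.04 rad, against the 0.17 rad described. I think that is because the view was partly hidden. After release, before the final push, the lid read level to about 0.017 rad.
- **Not checked:** I did not press the edge again after the push to confirm that it no longer rocks.

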